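# Hold a circlip open at its groove on a cart axle

## Task

Pick up the circlip pliers that lie on the slate with the big circlip already on their tips, squeeze the handles so that the ring is fully spread, and slide the ring down over the end of the cart wheel's upright axle until it sits level in the groove above the hub. Finish while still holding it there: pliers squeezed, ring wide open around the axle and centred, not leaning on the axle, so that I can check it before it snaps in. Leave the other things on the bench where they are.

Things in the scene. Friction and masses are not known exactly. Their poses are not given: they have to be found in the camera images.
- pliers: Circlip pliers, 190 mm long, 0.2 kg, flat on the slate, a circlip captive on their bent-down tips. Origin on the rivet (pivot), at the underside; x points from the rivet to the ring, z up. Two red handles run 24 to 100 mm behind the rivet, each 9 mm wide, 16 mm high (z 0 to 16). Squeezing them spreads the ring; let go, they spring open. The ring cannot come off the tips.
- ring (a point): Centre of the circlip when spread, fixed in the pliers' frame: 70.7 mm ahead of the rivet, 2 mm above the pliers' underside; axes as the pliers. The pale metal ring is 4 mm thick; spread home its bore is a circle of 31 mm (40 mm outside); at rest it closes to an oval about 23 mm wide that does not pass over the axle.
- grips (a point): Point between the handles, 45 mm behind the rivet, 8 mm above the underside: grip here, fingers on both outer faces; axes as the pliers. At rest the handles form a V, 42 mm over the outer faces here, 59 mm at their ends. Squeezed home against their stop (some 12 N on each) they are parallel, 28 mm over all. As they close, the pliers creep about 2.5 mm forward between the fingers.
- pliers_left (a joint): Squeeze of the pliers: 0 at rest, 0.155 rad when the handles are squeezed home and the ring is fully spread.
- wheel: Yellow-rimmed cart wheel with black tyre, lying flat on the axle's square flange; fixed, it does not move. Origin at the centre of the underside on the slate, z up along the axle. Tyre 200 mm across, its top 66 mm above the slate; hub 44 mm across with a 38 mm brass washer on top, at 77 mm. The steel axle, 24 mm thick, stands up through the hub to 112 mm.
- groove (a point): Middle of the groove around the axle, on the axle's centre line, 86 mm above the slate. The dark groove is 12 mm high (80 to 92 mm) and 20 mm thick. z along the axle.
- axle_end (a point): Centre of the axle's free upper end, 112 mm above the slate; its edge is bevelled 5 mm over the last 6 mm.
- ashtray: Round stainless steel ashtray with clip-on lid, 109 mm across, 66 mm high; leave alone. Origin under its centre.
- coaster: Round wooden coaster, 100 mm across, 8 mm thick, under the tumbler; leave alone. Origin under its centre.
- tumbler: Glass tumbler, 72 mm across, 100 mm high, standing on the coaster; leave alone. Origin under its centre.
- tea_cup: Orange ceramic tea cup, 84 mm across, 70 mm high, handle at +y; leave alone. Origin under its centre.
- glasses_case: Brown sunglasses case, 160 x 66 x 46 mm; leave alone. Origin under its centre.
- grease_tin: Blue round grease tin, 76 mm across, 45 mm high; leave alone. Origin under its centre.
- dust_cap: Grey plastic dust cap, 48 mm across, 21 mm high; leave alone. Origin under its centre.
Things that resemble listed ones, but are neither listed nor needed, are in the scene too. Several things look just like the pliers: the one meant starts nearest to the robot's base. Of the things that look like the wheel, the smallest one is meant.

How it is judged:
On the way:
1. the ring, spread by squeezing the pliers, is over the axle's free end (z of ring in the frame of axle_end above 0.001 m and horizontal distance between ring and axle_end below 0.006 m and value of joint pliers_left above 0.115 rad and contact force between the fingers and pliers above 3 N), for 0.1 s.
At the end, for the whole second after the job is handed in: the pliers are still gripped (over 5 N) and squeezed (over 0.13 of 0.155 rad), the spread ring's centre is within 4.2 mm of the groove's middle in height and 4.5 mm sideways, the ring is level within 0.1 rad, and the pliers and ring press on the wheel and axle with less than 4 N (z of ring in the frame of groove between -0.0042 and 0.0042 m and horizontal distance between ring and groove below 0.0045 m and angle between the z axis of ring and the z axis of groove, either way round below 0.1 rad and value of joint pliers_left above 0.13 rad and contact force between the fingers and pliers above 5 N and contact force between pliers and wheel below 4 N); the arm keeps its last pose, push and grip.
It fails at once if a bystander is pushed more than 30 mm or tipped (distance of any of ashtray, coaster, tumbler, tea_cup, glasses_case, grease_tin, dust_cap from where it was at the start of the episode above 0.03 m or angle between any of tumbler, tea_cup's own z axis and vertical above 0.5 rad).
It also fails if it takes over 42 s, if anything falls off the work surface, if the arm or the gripper's body presses on something with over 40 N, if the wrist force passes 120 N, or if a joint passes its speed limit or range.

## Robot

A 6-joint arm with a two-finger parallel gripper is mounted at the origin on the work surface. World frame = base frame: x ahead of the robot, y to its left, z up, the work surface at z = 0. Lengths are in m, angles in rad, forces in N, time in s.
With the tool pointing down it reaches from about 0.35 to 0.775 m from the base axis. Payload 7.3 kg.
Tool frame: the origin (TCP) lies midway between the tips of the shut fingers; the grasp point (between the pads) lies 19 mm behind it (robot.tcp_to_grasp is the distance from the TCP to the grasp point, in m); z points along the fingers, y is the line along which they close (so a half turn about z gives the same grasp; the last joint's range is limited). The gripper opens to 92 mm and grips with 3 to 60 N. Pads are 19 mm wide; open, the fingers measure 130 mm over their backs; the gripper's body (75 mm by 190 mm) begins 47 mm behind the grasp point.
Start: joints at [-1.382, 0.342, 1.524, -0, 1.275, -0.146], TCP at [0.173, -0.496, 0.227] pointing down, gripper open.
Joint ranges: [-2.53, 2.53], [-0.77, 2.02], [0.04, 2.7], [-1, 4.14], [0.28, 2.66], [-3.11, 3.11]. Speed limits (rad/s): [2.57, 2.57, 3.14, 3.14, 3.14, 3.14].

## Interface

Orientations are given as [roll, pitch, yaw] about the fixed x, y, z axes, in that order (R = Rz(yaw) Ry(pitch) Rx(roll)).
In Python, from cell import readout, cams, ticket, robot gives the robot as it stands. The module is installed in compiled form; this text tells all that it offers.
- The arm moves only by the tool jog_arm, never from a script. Its argument "plan" is a list of rows, each a list of 5 numbers: the shift along the world's x, y, z each as a share of 0.08 m, from -1 to 1, then the turn about the world's z as a share of 90 degrees, from -1 to 1, then the opening, from -1 (shut) to 1 (fully open). A call has 1 to 12 rows; each row is the pose to reach, as a shift and turn from the pose commanded when the call began; what a row does not reach only later rows make up. A row lasts 1/10 s, in which the tool goes at most 50 mm and 8.59 degrees, less where a joint would pass 70% of its speed; a pose out of reach is approached as far as the arm can. A call with a number of a shift or a turn outside -1 to 1 is refused whole. A call with a gripper value outside its range is refused whole. The fingers move at their own pace and stop on an object; "squeeze" is the grip in N (left out, the last holds). Time passes only in rows, so rows that repeat a pose let the fingers close. It gives the time, the measured TCP pose, the force, the opening and the grip force at its end, in the units of the state.
- readout.observe(): the state, without advancing time (a new reading comes with each control period).
- cams.read_camera(name): name is "side" or "top" or "wrist"; returns the picture (400x640x3 uint8, blue, green, red); there is no depth.
- cams.calibration(name): a dict with "K" (3x3 intrinsics, pixels), "world_from_camera" (4x4, takes a point from camera to world coordinates). Camera axes: x right, y down, z forward; pixel columns grow to the right and rows downward; lengths in m; the calibration is good to about 2 mm. The wrist camera is an equidistant fisheye: a pixel r from the principal point sees the ray r / f radians off the axis. A picture is of the moment at which its call begins: read the wrist's pose just before it. calibration takes no time and is no camera call; for the wrist camera it gives the pose at the moment of the call.
- ticket.hand_in(): hands the job in; it is judged then, once.
The state is a dict: "time": time; "qpos": joint angles; "qvel": joint speeds; "joint_efforts": joint torques, N m; "tool_pos": TCP position; "tool_rot": TCP orientation; "contact_force": force on the tool from outside, world axes, zero at the start; "torque": the same for the moment, N m; "opening": finger opening in m; "grip_force": force on a finger pad.
Only numpy, scipy, OpenCV 4.12 (cv2) and the standard library are available. Lean on these libraries where they do the work, as an engineer would, in place of code of your own. Each camera call takes 0.05 s, during which the arm holds its last target. There are 200 camera calls.

## Working session

There is one attempt and no reset: what is moved stays moved. The work goes in short steps, Python scripts to look and compute and a tool call to move; the robot and the scene stay as the last step left them, time stands still between calls to the robot, and variables do not carry over. Pictures are saved under pics/ and viewed, at most 10 in all, crops included, and the job is handed in when it is done.

Besides the shell and the picture viewer there is one more tool, called after ">>>" as a command line: name --pt "numbers of a row" for each row, then --argument value for the rest. jog_arm: Moves the arm, as the interface text tells. Shift numbers are shares of 0.08 m and turn numbers shares of 90 degrees, none past 1 either way. Its arguments: {"type":"object","properties":{"plan":{"type":"array"},"squeeze":{"type":"number"}},"required":["plan"]}

```bash
mkdir -p pics; python3 - <<'E'
from cell import readout,cams,robot
import cv2,numpy as np
s=readout.observe();print(s['time'],s['tool_pos'],s['tool_rot'],s['opening'],s['contact_force'],robot.tcp_to_grasp)
for n in['top','side','wrist']:
    c=cams.calibration(n);im=cams.read_camera(n);cv2.imwrite(f'pics/{n}0.png',im);print(n,np.round(c['K'],1).tolist(),np.round(c['world_from_camera'],4).tolist())
E
```

```text
0.0 [ 0.17243515 -0.49544405  0.2260448 ] [-3.14006107e+00 -2.09947527e-04  3.34769824e-01] 0.09151507470263666 [-0.43883793 -0.40426161  0.93224876] 0.0188
top [[391.0, 0.0, 316.4], [0.0, 391.0, 196.3], [0.0, 0.0, 1.0]] [[0.0071, -0.992, 0.1261, 0.3627], [-0.9999, -0.0086, -0.0115, 0.0027], [0.0125, -0.126, -0.992, 1.1355], [0.0, 0.0, 0.0, 1.0]]
side [[406.5, 0.0, 318.4], [0.0, 406.5, 198.2], [0.0, 0.0, 1.0]] [[0.9912, -0.0904, 0.0965, 0.3726], [-0.1322, -0.6765, 0.7245, -0.9397], [-0.0002, -0.7309, -0.6825, 0.966], [0.0, 0.0, 0.0, 1.0]]
wrist [[309.7, 0.0, 314.7], [0.0, 309.7, 197.4], [0.0, 0.0, 1.0]] [[0.3277, -0.9075, -0.2628, 0.2432], [-0.9448, -0.3151, -0.0901, -0.4711], [-0.0011, 0.2778, -0.9606, 0.3837], [0.0, 0.0, 0.0, 1.0]]
```

View pics/top0.png

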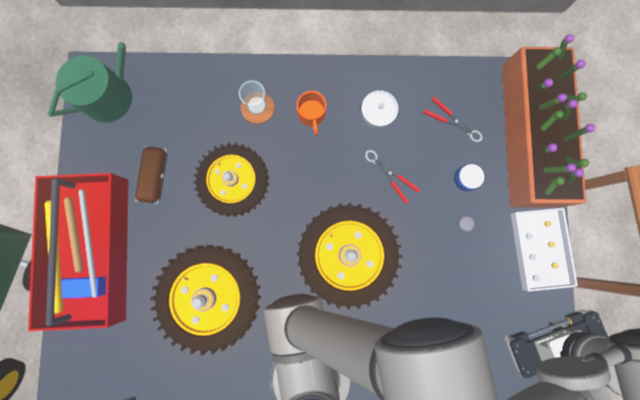

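View pics/side0.png

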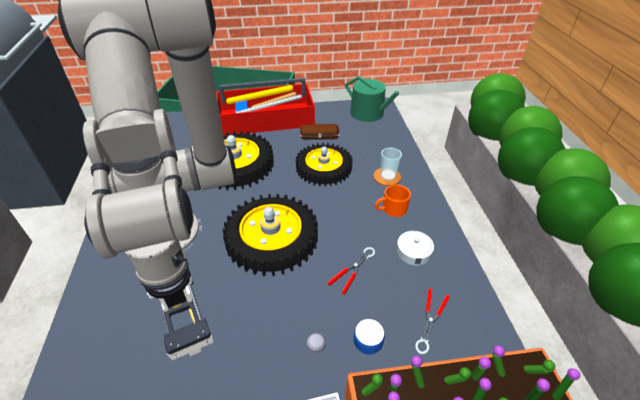

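The top view shows two pliers, A at (390,173) and B at (455,120). It shows three wheels, at (231,178), (350,255) and (205,298). A is nearest the base, and the wheel at (231,178) is the smallest. Next I'll check close crops of both, plus the wrist view for anything hidden.

```bash
python3 - <<'E'
import cv2,numpy as np
t=cv2.imread('pics/top0.png');s=cv2.imread('pics/side0.png');w=cv2.imread('pics/wrist0.png')
def c(im,x,y,ww,h,W,H): return cv2.resize(im[y:y+h,x:x+ww],(W,H),interpolation=cv2.INTER_CUBIC)
a=c(t,355,140,80,70,400,350); b=c(s,320,240,64,56,400,350)
d=c(t,190,140,80,75,267,250); e=c(s,290,135,67,63,266,250); f=c(w,0,0,640,400,267,250)
cv2.imwrite('pics/comp.png',np.vstack([np.hstack([a,b]),np.hstack([d,e,f])]))
E
```

```text
(no output)
```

View pics/comp.png

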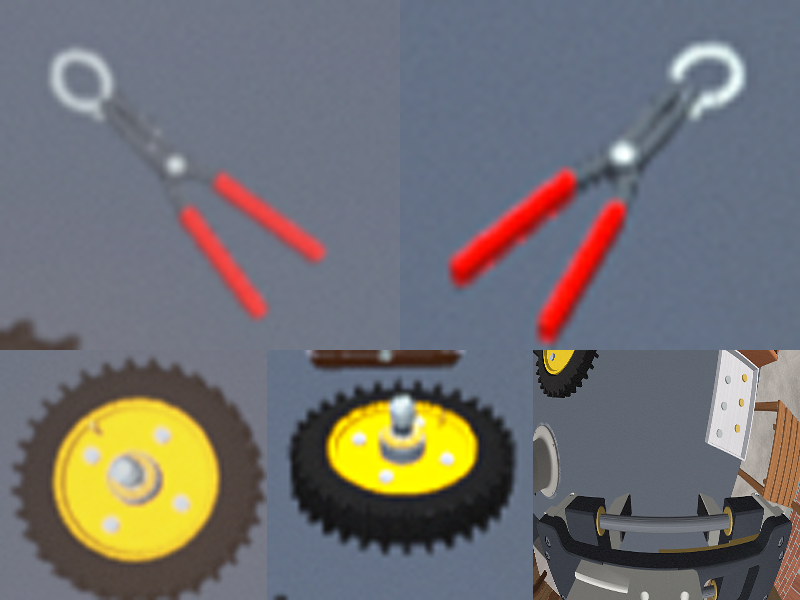

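The crop confirms pliers A: rivet at top (390,173) and side (355,265), and ring at top (371,156). The small wheel's axle tip is at top (227,175) and side (324,148). The wrist view shows no further pliers.

```bash
cat > h.py <<'E'
import cv2,numpy as np
from cell import cams,readout
def ray(n,p,c=None):
    c=c or cams.calibration(n);K=c['K'];T=np.array(c['world_from_camera'])
    v=np.array([(p[0]-K[0][2])/K[0][0],(p[1]-K[1][2])/K[1][1]])
    if n=='wrist':
        r=np.linalg.norm(v);d=np.array([*(v/max(r,1e-9)*np.sin(r)),np.cos(r)])
    else: d=np.array([*v,1])
    return T[:3,3],T[:3,:3]@(d/np.linalg.norm(d))
def plane(r,z): o,d=r;return o+d*(z-o[2])/d[2]
def tri(rs):
    A=0;b=0
    for o,d in rs: P=np.eye(3)-np.outer(d,d);A=A+P;b=b+P@o
    x=np.linalg.solve(A,b);return x,max(np.linalg.norm(np.cross(x-o,d)) for o,d in rs)
def proj(n,p,c=None):
    c=c or cams.calibration(n);K=c['K'];T=np.linalg.inv(c['world_from_camera']);q=T[:3,:3]@p+T[:3,3]
    if n=='wrist':
        r=np.hypot(q[0],q[1]);th=np.arctan2(r,q[2]);u=q[:2]/r*th
    else:u=q[:2]/q[2]
    return np.array([K[0][0]*u[0]+K[0][2],K[1][1]*u[1]+K[1][2]])
def red(im):
    h=cv2.cvtColor(im,cv2.COLOR_BGR2HSV);return ((h[...,0]<6)|(h[...,0]>174))&(h[...,1]>150)&(h[...,2]>90)
def rects(im,roi):
    m=np.zeros(im.shape[:2],np.uint8);x,y,X,Y=roi;m[y:Y,x:X]=red(im)[y:Y,x:X]
    cs=sorted(cv2.findContours(m,cv2.RETR_EXTERNAL,cv2.CHAIN_APPROX_NONE)[0],key=cv2.contourArea)[-2:]
    return [(cv2.minAreaRect(k),[q/ r for q,r in [((cv2.moments(k)['m10']),cv2.moments(k)['m00']),((cv2.moments(k)['m01']),cv2.moments(k)['m00'])]]) for k in cs]
E
python3 - <<'E'
from h import *
T=lambda a,b:tri([ray('top',a),ray('side',b)])
for k,a,b in [('rivet',(389.8,172.4),(355.1,264.2)),('ring',(370.8,155.6),(368.9,252.5)),('endL',(418.4,190.4),(343.3,292.4)),('endR',(406.8,201.8),(329.2,283.6)),('tip',(227.2,175.1),(324,148))]:
    print(k,np.round(T(a,b)[0],4),round(T(a,b)[1],4),np.round([plane(ray('top',a),.01)[:2],plane(ray('side',b),.01)[:2]],4).tolist())
t=cv2.imread('pics/top0.png');s=cv2.imread('pics/side0.png')
R=rects(t,(355,140,435,215));S=rects(s,(320,240,385,300))
for r,q in R:print('t',np.round(q,1),r, plane(ray('top',q),.012)[:2])
for r,q in S:print('s',np.round(q,1),r, plane(ray('side',q),.012)[:2])
E
```

```text
rivet [ 0.5767 -0.224   0.0146] 0.0006 [[0.5781, -0.225], [0.5771, -0.2206]]
ring [ 0.6309 -0.1718 -0.0039] 0.0002 [[0.6279, -0.1697], [0.627, -0.1828]]
endL [ 0.5262 -0.3089  0.0057] 0.0 [[0.5256, -0.3077], [0.5256, -0.3117]]
endR [ 0.4922 -0.2743  0.0049] 0.0002 [[0.4918, -0.273], [0.4914, -0.2779]]
tip [0.5483 0.2286 0.1076] 0.0002 [[0.5657, 0.25], [0.5685, 0.3615]]
t [399.3 192.2] ((399.1965637207031, 192.22254943847656), (24.998554229736328, 2.956818103790283), 53.746158599853516) [ 0.51936938 -0.25113818]
t [408.2 183.1] ((408.3000183105469, 183.10000610351562), (25.0, 3.0), 36.86989974975586) [ 0.54664951 -0.27779648]
s [348.3 283.2] ((348.5000305175781, 283.0), (3.9444680213928223, 24.52429962158203), 30.963762283325195) [ 0.54448018 -0.28504989]
s [337.7 276.1] ((337.6463623046875, 276.1828918457031), (4.52903938293457, 24.831628799438477), 51.34019470214844) [ 0.51915538 -0.2569985 ]
```

Pliers A: rivet at about (0.577,-0.224), yaw 45°, so the grip point is about (0.545,-0.256). The axle is at about (0.548,0.229). I'll move over the grip now, turning the tool +26°.

>>> jog_arm --pt "0.5 0.3 0 0.09 1" --pt "0.93 0.6 0 0.18 1" --pt "0.93 0.6 0 0.287 1" --pt "0.93 0.6 0 0.287 1" --squeeze 20

```text
time: 0.55
tool_pos: [0.2477, -0.4471, 0.2266]
tool_rot: [-3.141, -0.0, 0.79]
contact_force: [-0.3, -0.3, -1.3]
opening: 0.0914
grip_force: 0.0
```

>>> jog_arm --pt "0.5 0.3 0 0 1" --pt "0.93 0.6 0 0 1" --pt "0.93 0.6 0 0 1"

```text
time: 0.85
tool_pos: [0.3238, -0.3979, 0.2266]
tool_rot: [-3.142, -0.001, 0.785]
contact_force: [-1.0, -0.3, 0.9]
opening: 0.0919
grip_force: 0.0
```

>>> jog_arm --pt "0.5 0.3 0 0 1" --pt "0.93 0.6 0 0 1" --pt "0.93 0.6 0 0 1"

```text
time: 1.15
tool_pos: [0.398, -0.3502, 0.2265]
tool_rot: [3.142, -0.001, 0.786]
contact_force: [-0.4, -0.3, 0.2]
opening: 0.0922
grip_force: 0.0
```

>>> jog_arm --pt "0.5 0.3 0 0 1" --pt "0.93 0.6 0 0 1" --pt "0.93 0.6 0 0 1"

```text
time: 1.45
tool_pos: [0.4722, -0.3026, 0.2263]
tool_rot: [3.142, -0.001, 0.786]
contact_force: [-0.8, -0.9, -0.4]
opening: 0.0916
grip_force: 0.0
```

>>> jog_arm --pt "0.5 0.3 -0.5 0 1" --pt "0.93 0.6 -1 0 1" --pt "0.93 0.6 -1 0 1" --pt "0.93 0.6 -1 0 1"

```text
time: 1.85
tool_pos: [0.5436, -0.2556, 0.1443]
tool_rot: [-3.137, 0.001, 0.786]
contact_force: [0.3, 0.1, -0.1]
opening: 0.0917
grip_force: 0.0
```

```bash
python3 - <<'E'
from h import *
import pickle
s=readout.observe();c=cams.calibration('wrist');im=cams.read_camera('wrist');cv2.imwrite('pics/w1.png',im)
pickle.dump(c,open('w1.pkl','wb'))
print(s['time'],s['tool_pos'],s['tool_rot'],s['contact_force'])
for k,p in [('rivet',(.577,-.224,.014)),('ring',(.6275,-.1745,.002)),('endL',(.526,-.308,.01)),('endR',(.492,-.274,.01))]:print(k,proj('wrist',np.array(p),c))
for r,q in rects(im,(0,0,640,400)):print(r,q)
E
```

```text
1.85 [ 0.5435741  -0.25558444  0.14431446] [-3.13706406e+00  1.48520861e-03  7.85628971e-01] [ 0.2701338   0.11536522 -0.14097547]
rivet [316.82555389 140.89535548]
ring [317.537172    66.95614857]
endL [339.50696882 234.60399854]
endR [292.5385868  234.56098443]
((543.6137084960938, 123.93013000488281), (11.510626792907715, 64.14120483398438), 2.12109637260437) [543.5619855967078, 123.71682098765432]
((519.587890625, 126.87798309326172), (68.28073120117188, 11.76807975769043), 78.27488708496094) [519.457079970653, 126.34507214477865]
```

View pics/w1.png

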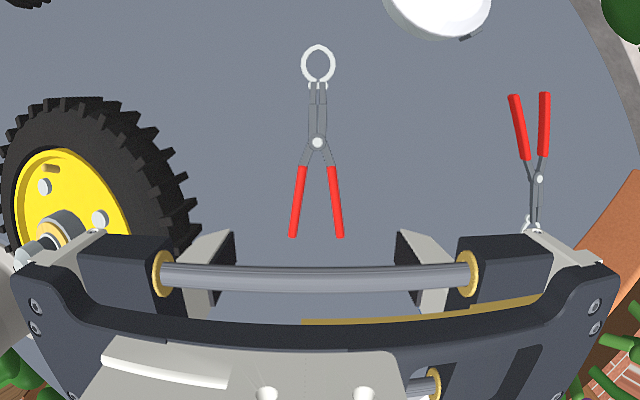

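The wrist view has pliers A dead ahead, with the rivet at (317,142), the ring at (318,65) and the handle ends at (292,237) and (340,237). All are within 2–3 px of prediction. I'll refine from this view at the known heights and check them against the top view.

```bash
python3 - <<'E'
from h import *
import pickle
c=pickle.load(open('w1.pkl','rb'));im=cv2.imread('pics/w1.png')
P=[]
for r,q in rects(im,(280,150,360,250)):
    p=plane(ray('wrist',q,c),.013);P.append(p);print(q,p)
riv=plane(ray('wrist',(317.3,142.5),c),.016);ring=plane(ray('wrist',(318.3,64.5),c),.003)
m=np.mean(P,0);d=riv-m;print('rivet',riv,'ring',ring,'mid',m,np.linalg.norm(d[:2]),np.degrees(np.arctan2(d[1],d[0])),np.linalg.norm((ring-riv)[:2]))
d=ring-m;print(np.degrees(np.arctan2(d[1],d[0])),np.linalg.norm(d[:2]))
print('tri rivet',tri([ray('top',(389.8,172.4)),ray('side',(355.1,264.2)),ray('wrist',(317.3,142.5),c)]))
t=[399.3,192.2],[408.2,183.1];s=[337.7,276.1],[348.3,283.2]
w=sorted([q for r,q in rects(im,(280,150,360,250))])
for i in 0,1: print(tri([ray('top',t[i]),ray('wrist',w[i],c)]),tri([ray('top',t[i]),ray('side',s[i]),ray('wrist',w[i],c)]))
E
```

```text
[296.9229574401988, 201.02454178316245] [ 0.52184464 -0.25177074  0.013     ]
[335.25426356589145, 200.9491472868217] [ 0.54836041 -0.27813848  0.013     ]
rivet [ 0.57639252 -0.22522206  0.016     ] ring [ 0.62962009 -0.17339594  0.003     ] mid [ 0.53510252 -0.26495461  0.013     ] 0.05730217518261696 43.89877736417817 0.07429078601409264
44.088984681071665 0.13159240189340815
tri rivet (array([ 0.57647437, -0.22455641,  0.0152476 ]), np.float64(0.0009229311385449702))
(array([ 0.52022603, -0.25266545,  0.0066698 ]), np.float64(0.00017370317879400801)) (array([ 0.52011893, -0.25280522,  0.00600813]), np.float64(0.0002747805379613104))
(array([ 0.54736186, -0.27938004,  0.00707554]), np.float64(0.00029049164033424215)) (array([ 0.54685451, -0.27994543,  0.0046851 ]), np.float64(0.0009894014236629014))
```

>>> jog_arm --pt "0 0 -0.5 -0.01 1" --pt "0 0 -1 -0.01 1" --pt "0 0 -1 -0.01 1"

```text
time: 2.2
tool_pos: [0.5409, -0.2563, 0.0638]
tool_rot: [-3.134, 0.002, 0.768]
contact_force: [-0.5, 0.2, 0.3]
opening: 0.0915
grip_force: 0.0
```

>>> jog_arm --pt "0 0 -0.3 0 1" --pt "0 0 -0.55 0 1" --pt "0 0 -0.68 0 1" --pt "0 0 -0.72 0 1" --pt "0 0 -0.75 0 1" --pt "0 0 -0.75 0 1"

```text
time: 2.8
tool_pos: [0.545, -0.2565, 0.0079]
tool_rot: [3.14, -0.0, 0.77]
contact_force: [-0.3, 0.1, -0.9]
opening: 0.0917
grip_force: 0.0
```

>>> jog_arm --pt "0 0 0 0 0" --pt "0 0 0 0 -0.3" --pt "0 0 0 0 -0.5" --pt "0 0 0 0 -0.6" --pt "0 0 0 0 -0.8" --pt "0 0 0 0 -1" --pt "0 0 0 0 -1" --pt "0 0 0 0 -1" --squeeze 30

```text
time: 3.6
tool_pos: [0.5445, -0.2559, 0.0067]
tool_rot: [3.142, 0.0, 0.77]
contact_force: [0.7, -0.3, 1.2]
opening: 0.0327
grip_force: 9.5
```

>>> jog_arm --pt "0 0 0 0 -1" --pt "0 0 0 0 -1" --pt "0 0 0 0 -1" --pt "0 0 0 0 -1"

```text
time: 4.0
tool_pos: [0.5445, -0.2558, 0.0068]
tool_rot: [-3.142, 0.0, 0.77]
contact_force: [-1.0, -0.5, 1.3]
opening: 0.0267
grip_force: 30.0
```

>>> jog_arm --pt "0 0 0.2 0 -1" --pt "0 0 0.5 0 -1" --pt "0 0 0.9 0 -1" --pt "0 0 1 0 -1" --pt "0 0 1 0 -1"

```text
time: 4.5
tool_pos: [0.5451, -0.2562, 0.0876]
tool_rot: [3.139, -0.001, 0.77]
contact_force: [0.0, -0.4, -3.0]
opening: 0.0265
grip_force: 30.0
```

>>> jog_arm --pt "0 0 0.4 0 -1" --pt "0 0 0.8 0 -1" --pt "0 0 1 0 -1" --pt "0 0 1 0 -1" --pt "0 0 1 0 -1"

```text
time: 5.0
tool_pos: [0.5437, -0.2554, 0.1646]
tool_rot: [-3.139, 0.001, 0.77]
contact_force: [-0.6, 0.2, -2.5]
opening: 0.027
grip_force: 30.0
```

```bash
python3 - <<'E'
from h import *
import pickle
D={'s':readout.observe()}
for n in ['wrist','side','top']:
    D[n]=cams.calibration(n);cv2.imwrite(f'pics/{n}2.png',cams.read_camera(n))
pickle.dump(D,open('l2.pkl','wb'));s=D['s'];print(s['tool_pos'],s['tool_rot'],s['grip_force'],s['opening'],s['contact_force'])
for n in D:
    if n!='s':print(n,proj(n,s['tool_pos']+np.array([.081,.081,-.002]),D[n]))
w=cv2.imread('pics/wrist2.png')[0:300,170:470]
sd=cv2.resize(cv2.imread('pics/side2.png')[130:280,300:450],(400,400),interpolation=cv2.INTER_CUBIC)
cv2.imwrite('pics/comp2.png',np.hstack([cv2.resize(w,(400,400),interpolation=cv2.INTER_CUBIC),sd]))
E
```

```text
[ 0.54373367 -0.2554067   0.16458122] [-3.13871392e+00  7.64488778e-04  7.69878595e-01] 29.976219534873962 0.026953835590143277 [-0.59621766  0.19823684 -2.53320959]
wrist [311.09688322  34.64117136]
side [372.08692518 215.02392497]
top [381.62400301 143.15550882]
```

View pics/comp2.png

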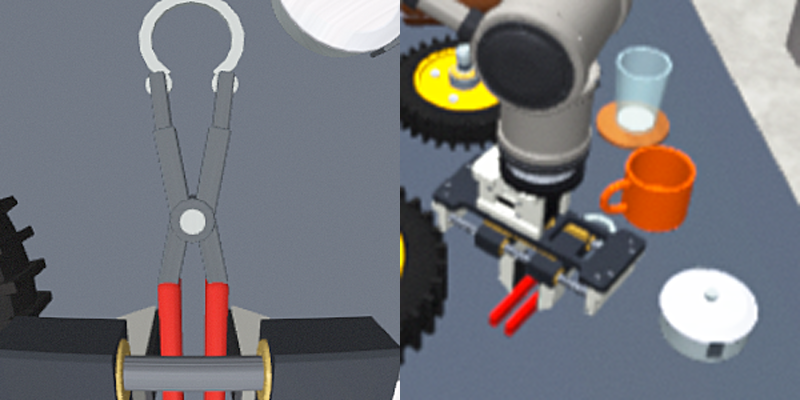

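The ring is spread and round in the wrist view, with its centre near (314,38) and the rivet at (315,166). The pliers are held straight and at the stop. Next is the carry to above the axle.

>>> jog_arm --pt "-0.05 0.25 0.25 0 -1" --pt "-0.1 0.5 0.45 0 -1" --pt "-0.15 0.8 0.45 0 -1" --pt "-0.2 1 0.45 0 -1"

```text
time: 5.55
tool_pos: [0.528, -0.1744, 0.202]
tool_rot: [-3.14, 0.0, 0.77]
contact_force: [0.7, 0.2, -1.9]
opening: 0.0266
grip_force: 30.0
```

>>> jog_arm --pt "-0.05 0.3 0 0 -1" --pt "-0.1 0.6 0 0 -1" --pt "-0.15 0.9 0 0 -1" --pt "-0.2 1 0 0 -1"

```text
time: 5.95
tool_pos: [0.5116, -0.0938, 0.2016]
tool_rot: [-3.139, 0.001, 0.772]
contact_force: [-0.3, 0.2, -2.2]
opening: 0.0268
grip_force: 30.0
```

>>> jog_arm --pt "-0.05 0.3 0 0 -1" --pt "-0.1 0.6 0 0 -1" --pt "-0.15 0.9 0 0 -1" --pt "-0.2 1 0 0 -1"

```text
time: 6.35
tool_pos: [0.4959, -0.0146, 0.202]
tool_rot: [-3.14, 0.001, 0.771]
contact_force: [0.1, -0.4, -1.9]
opening: 0.0267
grip_force: 30.0
```

>>> jog_arm --pt "-0.05 0.3 0 0 -1" --pt "-0.1 0.6 0 0 -1" --pt "-0.15 0.9 0 0 -1" --pt "-0.2 1 0 0 -1"

```text
time: 6.75
tool_pos: [0.4801, 0.065, 0.2023]
tool_rot: [-3.141, 0.001, 0.771]
contact_force: [0.4, -0.6, -1.6]
opening: 0.0265
grip_force: 30.0
```

>>> jog_arm --pt "-0.05 0.3 0 0 -1" --pt "-0.1 0.6 0 0 -1" --pt "-0.15 0.9 0 0 -1" --pt "-0.2 1 0 0 -1" --pt "-0.2 1 0 0 -1" --pt "-0.2 1 0 0 -1"

```text
time: 7.35
tool_pos: [0.4647, 0.1432, 0.2026]
tool_rot: [3.141, 0.001, 0.77]
contact_force: [-0.2, -0.2, -1.9]
opening: 0.0268
grip_force: 30.0
```

```bash
python3 - <<'E'
from h import *
import pickle
D={'s':readout.observe()}
for n in ['wrist','side','top']:
    D[n]=cams.calibration(n);cv2.imwrite(f'pics/{n}3.png',cams.read_camera(n))
pickle.dump(D,open('l3.pkl','wb'));s=D['s'];print(s['time'],s['tool_pos'],s['tool_rot'],s['grip_force'],s['opening'],s['contact_force'])
for n in ['wrist','side','top']:
    print(n,proj(n,s['tool_pos']+np.array([.0847,.0821,-.004]),D[n]),proj(n,np.array([.548,.2286,.112]),D[n]))
w=cv2.imread('pics/wrist3.png')[0:200,214:414];sd=cv2.imread('pics/side3.png')[85:205,270:390];t=cv2.imread('pics/top3.png')[110:230,170:290]
R=lambda i:cv2.resize(i,(400,300) if 0 else (400,400),interpolation=cv2.INTER_CUBIC)
cv2.imwrite('pics/comp3.png',np.hstack([R(w),R(sd)]));cv2.imwrite('pics/top3c.png',R(t))
E
```

```text
7.35 [0.46468817 0.14315991 0.20261056] [3.14104458e+00 5.62253570e-04 7.69782550e-01] 29.976285696029663 0.02684797569827733 [-0.16533357 -0.24958931 -1.8555447 ]
wrist [314.546793    29.33828648] [310.27250687  55.19361588]
side [324.65061953 126.77927116] [323.87722823 147.00581081]
top [220.58195779 167.8449284 ] [226.83819513 174.82428797]
```

View pics/comp3.png

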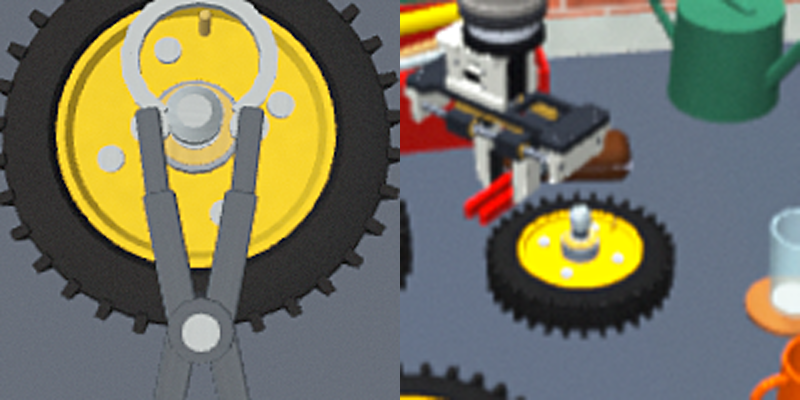

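View pics/top3c.png

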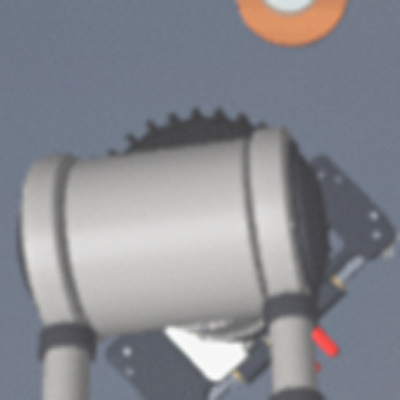

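In the wrist crop the ring centre is at about (314,29) px and the axle tip at about (311,54). The arm hides the ring from the top and side cameras. I'll fit the ring circle from wrist2, where it lies on plain slate, and the axle tip from the early top and side views plus the wrist.

```bash
cat >> h.py <<'E'
from scipy.optimize import least_squares
def circ(P):
    A=np.c_[2*P,np.ones(len(P))];x=np.linalg.lstsq(A,(P**2).sum(1),rcond=None)[0];return x[:2],np.sqrt(x[2]+x[:2]@x[:2])
def rcirc(P,R):
    c,r=circ(P);f=lambda q:np.hypot(*(P-q[:2]).T)-q[2]
    s=least_squares(f,[*c,r],loss='soft_l1',f_scale=3e-4);return s.x[:2],s.x[2],np.median(abs(f(s.x)))
E
python3 - <<'E'
from h import *
import pickle
D=pickle.load(open('l2.pkl','rb'));c=D['wrist'];tp=D['s']['tool_pos'];yaw=D['s']['tool_rot'][2]
g=cv2.cvtColor(cv2.imread('pics/wrist2.png'),cv2.COLOR_BGR2GRAY).astype(float)
cen=np.array([314,38.]);I=[];O=[]
for a in np.radians(np.arange(0,360,2)):
    if np.sin(a)>0.55: continue
    rr=np.arange(20,48,.25);u=cen[0]+rr*np.cos(a);v=cen[1]+rr*np.sin(a)
    k=(v>=0);p=cv2.remap(g,u[None].astype(np.float32),v[None].astype(np.float32),cv2.INTER_LINEAR)[0]
    d=np.diff(p);d[~k[1:]]=0
    i=d.argmax();I.append((u[i],v[i]))
    j=d.argmin()
    if d[j]<-4:O.append((u[j],v[j]))
S=np.array([[np.cos(yaw),np.sin(yaw)],[-np.sin(yaw),np.cos(yaw)]])
for dz in(-.002,-.004,-.006,-.010):
    for nm,L,R in(('in',I,.0155),('out',O,.02)):
        P=np.array([plane(ray('wrist',q,c),tp[2]+dz)[:2] for q in L])
        x,r,e=rcirc(P,R);print(dz,nm,len(L),'tool-frame',np.round(S@(x-tp[:2]),4),round(r,5),round(e,5))
print('rivet',S@(plane(ray('wrist',(314.8,165.8),c),tp[2]+.009)[:2]-tp[:2]))
E
```

```text
-0.002 in 123 tool-frame [0.1182 0.0007] 0.01532 0.0001
-0.002 out 93 tool-frame [0.1182 0.0008] 0.01996 0.00015
-0.004 in 123 tool-frame [0.1187 0.0007] 0.01551 0.0001
-0.004 out 93 tool-frame [0.1187 0.0008] 0.02021 0.00015
-0.006 in 123 tool-frame [0.1192 0.0007] 0.0157 0.0001
-0.006 out 93 tool-frame [0.1193 0.0008] 0.02046 0.00015
-0.01 in 123 tool-frame [0.1203 0.0008] 0.01608 0.0001
-0.01 out 93 tool-frame [0.1204 0.0008] 0.02096 0.00016
rivet [ 4.78959077e-02 -6.84411535e-05]
```

>>> jog_arm --pt "-0.01 0.03 -0.3 0 -1" --pt "-0.01 0.03 -0.6 0 -1" --pt "-0.01 0.03 -0.8 0 -1" --pt "-0.01 0.03 -0.85 0 -1" --pt "-0.01 0.03 -0.85 0 -1"

```text
time: 8.0
tool_pos: [0.4638, 0.146, 0.1345]
tool_rot: [-3.141, 0.001, 0.769]
contact_force: [-0.4, 0.7, -1.1]
opening: 0.027
grip_force: 30.0
```

```bash
python3 - <<'E'
from h import *
import pickle
D={'s':readout.observe(),'wrist':cams.calibration('wrist')};im=cams.read_camera('wrist');cv2.imwrite('pics/w4.png',im)
pickle.dump(D,open('l4.pkl','wb'));s=D['s'];print(s['time'],s['tool_pos'],s['tool_rot'],s['grip_force'],s['contact_force'])
cv2.imwrite('pics/w4c.png',cv2.resize(im[0:100,254:374],None,fx=6,fy=6,interpolation=cv2.INTER_CUBIC))
E
```

```text
8.0 [0.46377593 0.14603808 0.1345121 ] [-3.14122698e+00  8.45728716e-04  7.69240629e-01] 29.976441264152527 [-0.42147149  0.66153637 -1.11979411]
```

View pics/w4c.png

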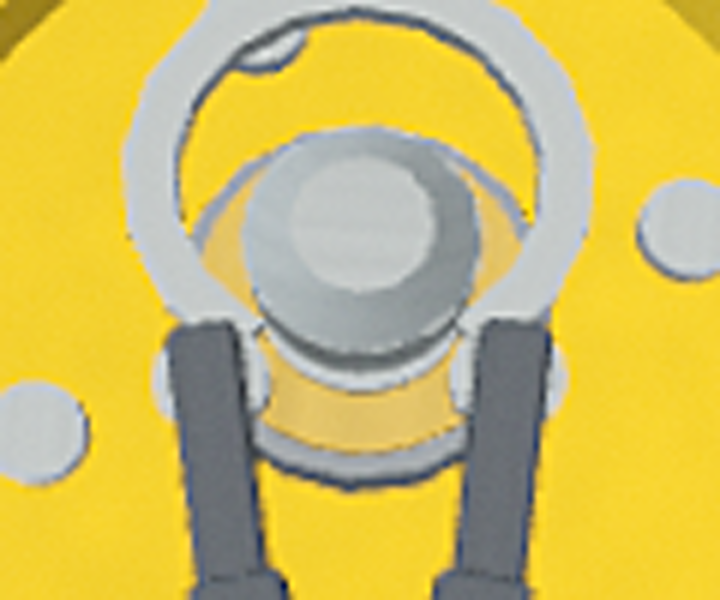

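The wrist crop at ring height 0.13 shows the ring bore, with the axle's flat end at crop (363,224), i.e. px (314.1,36.9). The shoulder circle is 236 crop px wide, centred at (362,241).

```bash
python3 - <<'E'
from h import *
import pickle
D=pickle.load(open('l4.pkl','rb'));c=D['wrist'];tp=D['s']['tool_pos'];yaw=D['s']['tool_rot'][2]
R=np.array([[np.cos(yaw),-np.sin(yaw)],[np.sin(yaw),np.cos(yaw)]])
ring=tp[:2]+R@[.1187,.0007]
f=lambda u,v:((u+.5)/6-.5+254,(v+.5)/6-.5)
tip=plane(ray('wrist',f(363,224),c),.112)
l,r=[plane(ray('wrist',f(u,241),c),.106) for u in(244,480)]
l2,r2=[plane(ray('wrist',f(u,224),c),.112) for u in(291,435)]
print('ring',ring,'tip',tip,'shoulder',(l+r)/2,np.linalg.norm(l-r),np.linalg.norm(l2-r2),'move',tip[:2]-ring, (l+r)[:2]/2-ring)
print('topside',tri([ray('top',(227.2,175.1)),ray('side',(324,148)),ray('wrist',f(363,224),c)]))
E
```

```text
ring [0.54856774 0.22910751] tip [0.5484872  0.22848306 0.112     ] shoulder [0.54824296 0.22840756 0.106     ] 0.023241669690828803 0.013720244082068825 move [-8.05438431e-05 -6.24450315e-04] [-0.00032478 -0.00069995]
topside (array([0.54864736, 0.2289732 , 0.10732122]), np.float64(0.0006884671942917253))
```

>>> jog_arm --pt "0 -0.008 0 0 -1" --pt "0 -0.008 0 0 -1" --pt "0 -0.008 -0.08 0 -1" --pt "0 -0.008 -0.16 0 -1" --pt "0 -0.008 -0.24 0 -1" --pt "0 -0.008 -0.3 0 -1" --pt "0 -0.008 -0.3 0 -1"

```text
time: 8.75
tool_pos: [0.4632, 0.1458, 0.1098]
tool_rot: [-3.141, 0.002, 0.77]
contact_force: [1.3, 0.5, -2.9]
opening: 0.0265
grip_force: 30.0
```

```bash
python3 - <<'E'
from h import *
import pickle
D={'s':readout.observe(),'wrist':cams.calibration('wrist')};im=cams.read_camera('wrist');cv2.imwrite('pics/w5.png',im)
pickle.dump(D,open('l5.pkl','wb'));s=D['s'];print(s['time'],s['tool_pos'],s['tool_rot'],s['grip_force'],s['contact_force'],s['torque'])
cv2.imwrite('pics/w5c.png',cv2.resize(im[0:100,254:374],None,fx=6,fy=6,interpolation=cv2.INTER_CUBIC))
E
```

```text
8.75 [0.46315233 0.14581014 0.10977139] [-3.14056574e+00  1.56924845e-03  7.69927501e-01] 29.976417124271393 [ 1.34224023  0.47964194 -2.91233778] [-0.02882988  0.03165632  0.00335146]
```

View pics/w5c.png

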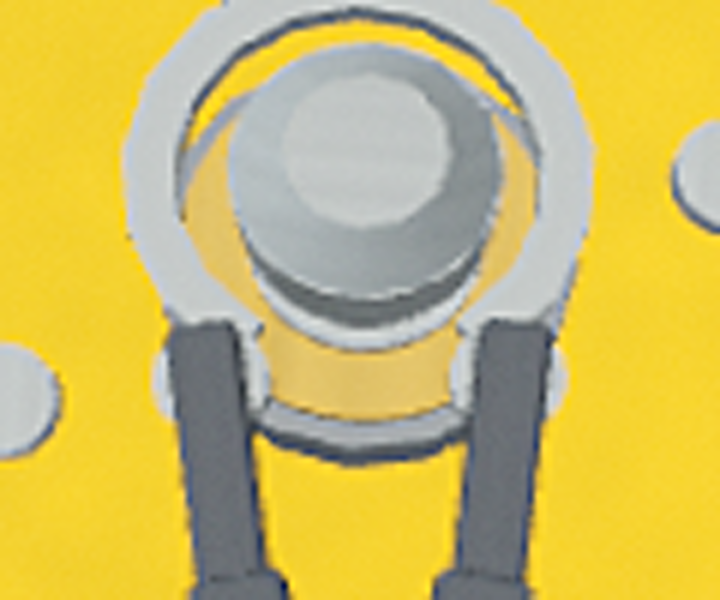

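The ring is now at shoulder height and the axle stands inside the bore: shoulder circle centre at crop (365,171), ring bore spanning 178–541. I'll compute the remaining offset.

```bash
python3 - <<'E'
from h import *
import pickle
D=pickle.load(open('l5.pkl','rb'));c=D['wrist'];tp=D['s']['tool_pos'];yaw=D['s']['tool_rot'][2]
R=np.array([[np.cos(yaw),-np.sin(yaw)],[np.sin(yaw),np.cos(yaw)]])
ring=tp[:2]+R@[.1187,.0007]
f=lambda u,v:((u+.5)/6-.5+254,(v+.5)/6-.5)
for uv,z in(((368,150),.112),((365,171),.106)):
    p=plane(ray('wrist',f(*uv),c),z);print(p,'move',p[:2]-ring,'toolframe',R.T@(p[:2]-ring))
l,r=[plane(ray('wrist',f(u,171),c),.106) for u in(229,502)];print(np.linalg.norm(l-r))
print(proj('wrist',np.array([*ring,tp[2]-.0047]),c),R)
E
```

```text
[0.5485748  0.22842573 0.112     ] move [ 0.00068773 -0.00051206] toolframe [ 0.00013733 -0.00084636]
[0.54820049 0.22842486 0.106     ] move [ 0.00031343 -0.00051293] toolframe [-0.00013201 -0.00058644]
0.023365788268516992
[313.28276081  28.29648543] [[ 0.71796114 -0.69608319]
 [ 0.69608319  0.71796114]]
```

>>> jog_arm --pt "0.005 -0.006 -0.05 0 -1" --pt "0.005 -0.006 -0.1 0 -1" --pt "0.005 -0.006 -0.15 0 -1" --pt "0.005 -0.006 -0.2 0 -1" --pt "0.005 -0.006 -0.25 0 -1" --pt "0.005 -0.006 -0.25 0 -1" --pt "0.005 -0.006 -0.25 0 -1"

```text
time: 9.5
tool_pos: [0.4641, 0.1454, 0.0907]
tool_rot: [-3.142, 0.0, 0.77]
contact_force: [0.2, -0.4, -2.3]
opening: 0.0273
grip_force: 30.0
```

```bash
python3 - <<'E'
from h import *
import pickle
Z=[]
for i in range(5):
    s=readout.observe();c=cams.calibration('wrist');im=cams.read_camera('wrist');Z.append(np.r_[s['tool_pos'],s['contact_force']])
print(np.round(np.mean(Z,0),4),np.round(np.std(Z,0),4),s['tool_rot'],s['grip_force'],s['opening'])
pickle.dump({'s':s,'wrist':c},open('l6.pkl','wb'))
cv2.imwrite('pics/w6c.png',cv2.resize(im[0:100,254:374],None,fx=6,fy=6,interpolation=cv2.INTER_CUBIC))
E
```

```text
[ 0.4642  0.1454  0.0908  0.2025 -0.0748 -1.8881] [1.000e-04 0.000e+00 1.000e-04 3.772e-01 6.745e-01 4.595e-01] [ 3.14124394e+00 -3.16692199e-04  7.69961731e-01] 29.97634470462799 0.026792734432177254
```

View pics/w6c.png

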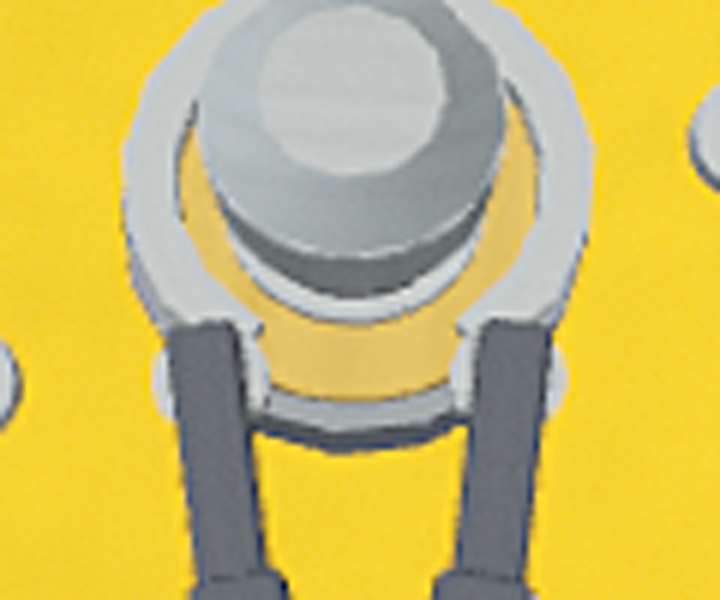

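The ring surrounds the axle in the groove. The axle tip is at crop (352,90) and the bore centre at x≈359, so it is about 0.5 mm off centre. TCP z is 0.0908, which puts the ring at about 0.086 m. Grip is 30 N with no outside load beyond the pliers' weight, so I'm handing in.

```bash
python3 -c "
from cell import ticket
print(ticket.hand_in())"
```

```text
the job is handed in; nothing more can be done
None
```

I handed the job in with the pliers squeezed home at 30 N and the spread ring in the groove: by my measurements about 0.5 mm off centre, level, and not pressing on the axle. The hand-in gave no verdict.

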